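Make room in the book rack for the dictionary

ROBOT

A 6-joint arm with a two-finger parallel gripper is mounted at the origin on the work surface. World frame = base frame: x ahead of the robot, y to its left, z up, the work surface at z = 0. Lengths are in m, angles in rad, forces in N, time in s.
With the tool pointing down it reaches from about 0.375 to 0.825 m from the base axis. Payload 5.5 kg.
Tool frame: the origin (TCP) lies at the very end of the fingers, on their centre line; the grasp point (between the pads) lies manip.pinch_z behind it (manip.pinch_z is the distance from the TCP to the grasp point, in m); y points along the fingers, x is the direction in which the jaws open and shut, and the axes are right-handed (so a half turn about y gives the same grasp; the last joint's range is limited). The gripper opens to 85 mm and grips with 20 to 120 N. Pads are 22 mm wide; open, the fingers measure 114 mm over their backs; the gripper's body (76 mm by 85 mm) begins 54 mm behind the grasp point. The pads swing forward as they close: fully open they stand 13 mm farther back than shut.
Start: joints at [-1.195, 0.314, -0.047, 1.21, 0, 1.571], TCP at [0.22, -0.558, 0.231] pointing down, gripper open.
Joint ranges: [-2.67, 2.67], [-0.69, 1.73], [-1.03, 1.25], [-2.08, 2.16], [-1.42, 1.45], [-3.14, 3.14]. Speed limits (rad/s): [2.39, 2.39, 3.01, 3.14, 3.14, 3.14].

INTERFACE

Orientations are given as a unit quaternion [w, x, y, z].
In Python, from cell import manip, viewer gives the robot as it stands. The module is installed in compiled form; this text tells all that it offers.
- The arm moves only by the tool jog_arm, never from a script. Its argument "targets" is a list of rows, each an object with "travel": the shift along the tool's x, y, z in cm, a list of three; "rot": the turn, a rotation vector about the tool's x, y, z in degrees, a list of three; "hand": the finger opening in cm, from 0 to 8.54. In form: [{"travel": [tx, ty, tz], "rot": [ax, ay, az], "hand": hand}, ...]. A call has 1 to 20 rows; each row shifts and turns the commanded pose from where the row before left it, along the tool's axes as they then stand; what a row does not reach is not made up. A row lasts 1/12 s, in which the tool goes at most 41.7 mm and 7.16 degrees, less where a joint would pass 70% of its speed; a pose out of reach is approached as far as the arm can. A call with a gripper value outside its range is refused whole. The fingers move at their own pace and stop on an object; "newtons" is the grip in N (left out, the last holds). Time passes only in rows, so rows that do not move let the fingers close. It gives the time, the measured TCP pose, the force and the opening at its end, in the units of the state.
- manip.observe(): the state, without advancing time (a new reading comes with each control period).
- viewer.read_camera(name): name is "scene" or "top" or "wrist"; returns the picture (420x560x3 uint8, red, green, blue); there is no depth.
- viewer.camera_params(name): a dict with "fx", "fy", "cx", "cy" (pixels), "pose" (4x4, takes a point from camera to world coordinates); the wrist camera has in their place "tool_from_camera" (4x4, takes a point from camera to tool coordinates, whose origin is the TCP and whose axes are the tool frame's). Camera axes: x right, y up, looking along -z (the intrinsics and any distortion apply to the point x, -y, -z); pixel columns grow to the right and rows downward; lengths in m; the calibration is good to about 2 mm. A picture is of the moment at which its call begins: read the wrist's pose just before it. camera_params takes no time and is no camera call.
- manip.sign_off(): hands the job in, once; it reports no verdict.
The state is a dict: "clock": time; "qpos": joint angles; "dq": joint speeds; "joint_efforts": joint torques, N m; "eef_pos": TCP position; "tool_rot": TCP orientation; "force": force on the tool from outside, world axes, zero at the start; "wrist_torque": the same for the moment, N m; "gripper_width": finger opening in m.
Only numpy, scipy, OpenCV 4.12 (cv2) and the standard library are available. Lean on these libraries where they do the work, as an engineer would, in place of code of your own. Each camera call takes 0.05 s, during which the arm holds its last target. There are 200 camera calls.

TASK

The gap in the extendable book rack is too narrow for the thick dictionary that stands alone on the desk. Press the rack's spring pin flush and slide the tube out by one hole, until the pin springs up again in the next hole; then stand the dictionary upright in the widened gap, in line with the other books, and let go. Leave the mug, the planter and the tissue box where they are.

Things in the scene. Friction and masses are not known exactly. Their poses are not given: they have to be found in the camera images.
- rack: Extendable book rack, fixed. Origin on the desk; x front (robot side, spines) to back, y along the rack, books at +y, tube at -y. Wooden base 110 mm wide, 22 mm high, y = +12 to +156 mm, with four fixed books (x = +-50, y = +36 to +150 mm, tops up to 132 mm above the desk). From y = +12 to -120 mm a fixed inner tube 29 mm wide, top also 22 mm high, inside the sliding tube.
- tube (a joint): Outward travel (m, along the rack's -y) of the aluminium outer tube. 0: pin in first hole (start, 1 mm of play); 0.036: next hole (wanted); 0.072: last hole. 35 mm wide, centred on x = 0, flat top 23.5 mm above the desk, wall 1.5 mm; at 0 it spans rack y = +4 to -146 mm. Slides with 1.5 N friction and stays put. It carries the moving end plate and the thumb tab.
- pin (a joint): Spring pin's depth (m): 0 up, 8 mm proud, locks the tube; 0.008 flush; about 0.0095 trapped under the tube wall. Steel, 14 mm thick, round top; spring 2.5 N at first, 4.5 N at flush. Held flush while the tube is pushed out, the hole's edge wedges it down; after about 8 mm of travel it stays trapped unheld. It springs up by itself in the next hole and stops the tube.
- pin_top (a point): Top of the spring pin, 31.5 mm above the desk when up. The pin is on the fixed inner tube at x = 0, y = -100 mm of the rack; it does not travel with the tube. Axes as the rack's.
- next_hole (a point): Centre of the next hole, 23.5 mm above the desk; moves with the tube. Three holes, 16 mm square, 36 mm apart on the tube's centre line; at the start the next hole is 36 mm from the pin towards the books (+y). Axes as the rack's.
- thumb_tab (a point): Inner face (towards the pin), 32 mm above the desk, of the thumb tab across the tube's top: 35 mm wide in x, 7 mm thick, from 23.5 to 39.5 mm above the desk. Moves with the tube; at the start this face is 20 mm outward (-y) of the pin's centre. A fingertip on the pin can push outward against the tab in the same motion. Axes as the rack's.
- plate_face (a point): Middle of the book side (+y) of the steel end plate that moves with the tube: 110 mm wide in x, 6 mm thick, top 112 mm above the desk. This point is 100 mm above the desk, at rack y = +10 mm at the start. The gap from here to the last shelved book is 26 mm at the start, 62 mm when opened by one hole. Axes as the rack's.
- dictionary: Thick grey hardback dictionary standing upright and loose on the desk: 105 mm deep (its x, spine at -x), 42 mm thick (its y), 155 mm tall (its z), about 0.4 kg, the tallest book. Origin at the centre of its underside.
- gap_place (a point): Where the dictionary's origin belongs: middle of the gap once opened by one hole, 22 mm above the desk, on base and inner tube (x = 0, y = +5 mm of the rack; does not move with the tube). Axes as the rack's.
- mug: White mug, 76 mm across, 90 mm tall, loose; origin at the centre of its underside. To be left alone.
- planter: White pot with a small plant, 84 mm across, about 130 mm tall with leaves, loose; origin at the centre of its underside. To be left alone.
- tissue_box: Grey tissue box, 130 x 110 x 55 mm, the tissue up to about 97 mm, loose; origin at the centre of its underside. To be left alone.
Things that resemble listed ones, but are neither listed nor needed, are in the scene too. Of the things that look like the dictionary, the largest one is meant.

How it is judged:
On the way, in this order (a step that is already met when the one before it is completed fails the run):
1. the spring pin is pressed flush and the tube starts to slide out over it (value of joint pin above 0.006 m and value of joint tube between 0.004 and 0.03 m), for 0.05 s.
2. the tube is out by one hole and the pin has sprung up in the next hole (value of joint tube between 0.0335 and 0.0385 m and value of joint pin below 0.002 m), for 0.3 s.
At the end, for the whole second after the job is handed in: Tube out by one hole (33.5 to 38.5 mm), pin within 2 mm of fully up; dictionary at rest and released in the gap: origin within 12 mm along the rack, 25 mm front to back, 4 mm in height of gap_place, tilt under 0.10 rad, in line within 0.15 rad (all of step 2 and y of dictionary in the frame of gap_place between -0.012 and 0.012 m and x of dictionary in the frame of gap_place between -0.025 and 0.025 m and z of dictionary in the frame of gap_place between -0.004 and 0.004 m and angle between dictionary's own z axis and vertical below 0.1 rad and angle between the x axis of dictionary and the x axis of rack, either way round below 0.15 rad and linear speed of dictionary below 0.01 m/s); the robot touches nothing.
It fails at once if the mug is shifted by more than 25 mm or tipped (distance of mug from where it was at the start of the episode above 0.025 m or angle between mug's own z axis and vertical above 0.3 rad).
It fails at once if the planter is shifted by more than 25 mm or tipped (distance of planter from where it was at the start of the episode above 0.025 m or angle between planter's own z axis and vertical above 0.3 rad).
It fails at once if the tissue box is shifted by more than 25 mm or tipped (distance of tissue_box from where it was at the start of the episode above 0.025 m or angle between tissue_box's own z axis and vertical above 0.3 rad).
It also fails if it takes over 58 s, if anything falls off the work surface, if the arm or the gripper's body presses on something with over 40 N, if the wrist force passes 120 N, or if a joint passes its speed limit or range.

## Working session

There is one attempt and no reset: what is moved stays moved. The work goes in short steps, Python scripts to look and compute and a tool call to move; the robot and the scene stay as the last step left them, time stands still between calls to the robot, and variables do not carry over. Pictures are saved under pics/ and viewed, about 8 in all and at most 12, crops included, and the job is handed in when it is done.

Besides the shell and the picture viewer there is one more tool, called as a command line: name --argument value ..., lists and objects as JSON in quotes. jog_arm: Moves the arm, as the interface text tells. Its arguments: {"type":"object","properties":{"targets":{"type":"array","items":{"type":"object","properties":{"travel":{"type":"array","items":{"type":"number"}},"rot":{"type":"array","items":{"type":"number"}},"hand":{"type":"number"}}}},"newtons":{"type":"number"}},"required":["targets"]}

```bash
mkdir -p pics
python3 - <<'E'
from cell import manip, viewer
import cv2,numpy as np
o=manip.observe();print({k:np.round(v,4).tolist() for k,v in o.items()}, manip.pinch_z)
for n in("scene","top"):
    cv2.imwrite(f"pics/{n}0.png",viewer.read_camera(n)[:,:,::-1])
    p=viewer.camera_params(n);print(n,{k:np.round(v,4).tolist() for k,v in p.items()})
p=viewer.camera_params("wrist");print({k:np.round(v,4).tolist() for k,v in p.items()})
E
```

```text
{'clock': 0.0, 'qpos': [-1.195, 0.3142, -0.0481, 1.2102, -0.0, 1.5708], 'dq': [0.0009, -0.0005, -0.002, 0.0004, 0.0014, -0.0004], 'joint_efforts': [-0.001, -53.9591, 33.9747, 0.0193, -0.0002, 0.0], 'eef_pos': [0.22, -0.5576, 0.2304], 'tool_rot': [0.5849, -0.5842, 0.3983, -0.3973], 'force': [0.0611, -0.6631, -0.0661], 'wrist_torque': [0.0465, 0.0607, 0.0144], 'gripper_width': 0.0855} 0.0187
scene {'fx': 459.5577, 'fy': 459.5577, 'cx': 289.3327, 'cy': 209.9483, 'pose': [[-0.8429, -0.4549, 0.2874, 0.8632], [0.5381, -0.7143, 0.4474, 0.5442], [0.0018, 0.5318, 0.8469, 1.0243], [0.0, 0.0, 0.0, 1.0]]}
top {'fx': 469.8917, 'fy': 469.8917, 'cx': 283.3768, 'cy': 204.6607, 'pose': [[-0.0151, 0.997, -0.0763, 0.4798], [-0.9999, -0.0151, 0.0011, 0.0331], [-0.0001, 0.0763, 0.9971, 1.2667], [0.0, 0.0, 0.0, 1.0]]}
{'fx': 370.6682, 'fy': 370.6682, 'cx': 280.3226, 'cy': 209.0456, 'tool_from_camera': [[1.0, -0.0, 0.0008, 0.0006], [0.0008, 0.2606, -0.9654, -0.1421], [-0.0002, 0.9654, 0.2606, 0.0674], [0.0, 0.0, 0.0, 1.0]]}
```

View pics/scene0.png

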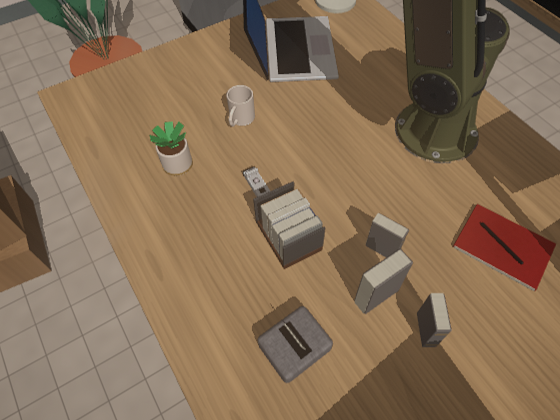

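View pics/top0.png

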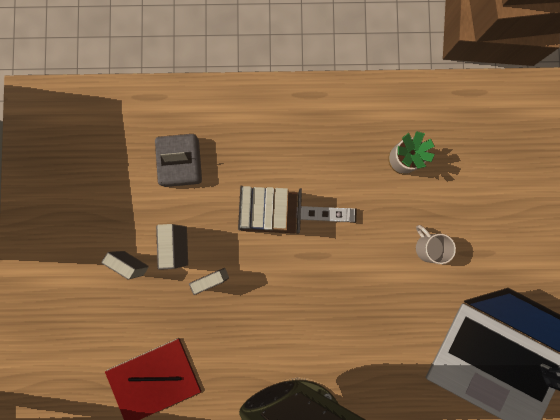

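The top view shows the rack along image horizontal (books about 240–300, pin about (339,214), tab about (350,214)), with three look‑alike books at left. The largest has its top face around (166,246). I'll magnify both views for measuring.

```bash
python3 - <<'E'
import cv2
a=cv2.imread("pics/top0.png")[180:300,95:375]
b=cv2.imread("pics/scene0.png")[155:345,230:460]
cv2.imwrite("pics/topc.png",cv2.resize(a,None,fx=2.8,fy=2.8,interpolation=cv2.INTER_CUBIC))
cv2.imwrite("pics/scenec.png",cv2.resize(b,None,fx=3,fy=3,interpolation=cv2.INTER_CUBIC))
E
cat > h.py <<'E'
from cell import manip, viewer
import cv2,numpy as np
from scipy.spatial.transform import Rotation as R
def tool():
    o=manip.observe();T=np.eye(4);T[:3,:3]=R.from_quat(np.roll(o["tool_rot"],-1)).as_matrix();T[:3,3]=o["eef_pos"];return T
def cam(n,T=None):
    p=viewer.camera_params(n);return p,(T@p["tool_from_camera"] if n=="wrist" else p["pose"])
def ray(c,u,v):
    p,P=c;d=P[:3,:3]@np.array([(u-p["cx"])/p["fx"],-(v-p["cy"])/p["fy"],-1]);return P[:3,3],d/np.linalg.norm(d)
def atz(c,u,v,z):
    o,d=ray(c,u,v);return o+d*(z-o[2])/d[2]
def tri(*rays):
    A=sum(np.eye(3)-np.outer(d,d) for o,d in rays);b=sum((np.eye(3)-np.outer(d,d))@o for o,d in rays)
    x=np.linalg.solve(A,b);return x,max(np.linalg.norm(np.cross(x-o,d)) for o,d in rays)
def proj(c,X):
    p,P=c;q=np.linalg.inv(P)@np.r_[X,1];return np.array([p["cx"]-p["fx"]*q[0]/q[2],p["cy"]+p["fy"]*q[1]/q[2]])
E
```

```text
(no output)
```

View pics/topc.png

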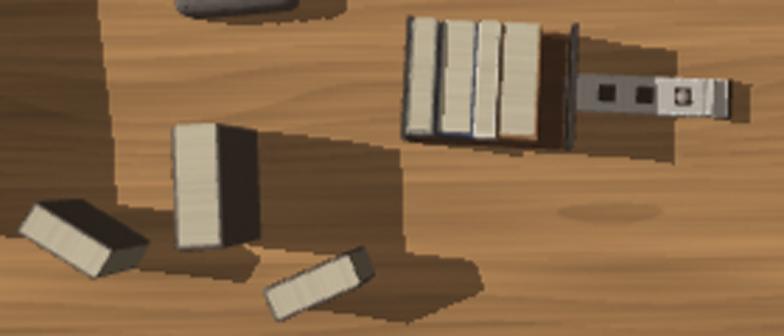

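View pics/scenec.png

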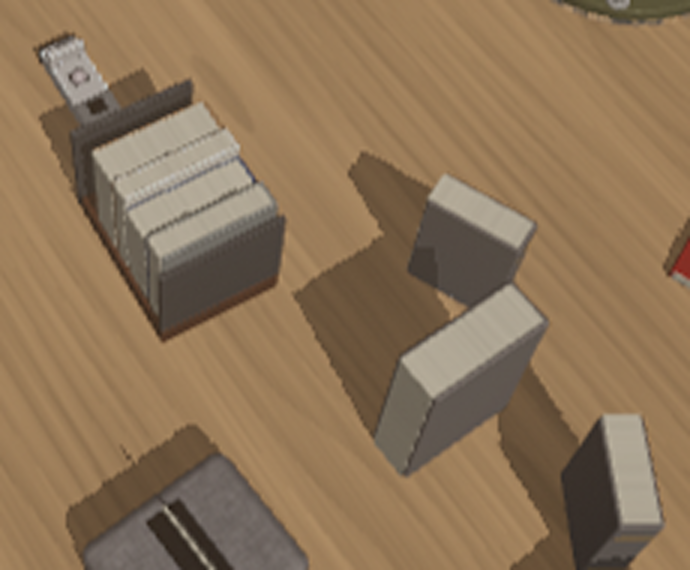

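Top crop: dictionary top corners (173,125),(217,124),(222,246),(178,248); pin (683,96), holes (645,95),(607,93). Scene crop: the same corners are (436,400),(402,357),(512,285),(547,321); pin (80,76).

Run:
```python
from h import *
t=cam("top");s=cam("scene")
ft=lambda u,v:ray(t,95+(u+.5)/2.8-.5,180+(v+.5)/2.8-.5); fs=lambda u,v:ray(s,230+(u+.5)/3-.5,155+(v+.5)/3-.5)
for a,b in zip([(173,125),(217,124),(222,246),(178,248),(683,96)],[(436,400),(402,357),(512,285),(547,321),(80,76)]):
    x,e=tri(ft(*a),fs(*b));print(x.round(4),round(e,4))
g=lambda u,v,z:atz(t,95+(u+.5)/2.8-.5,180+(v+.5)/2.8-.5,z).round(4)
for q in [(683,96,.0315),(645,95,.0235),(607,93,.0235),(577,25,.112),(571,148,.112),(728,80,.0395),(729,117,.0395)]:print(q,g(*q))
for q in [(541,25,.12),(536,138,.12),(173,125,.155),(217,124,.155),(222,246,.155),(178,248,.155)]:print(q,g(*q))
T=tool();print(T.round(3))
```

```text
[0.5222 0.3337 0.1531] 0.0007
[0.5225 0.2964 0.1535] 0.0007
[0.42   0.2929 0.1481] 0.0003
[0.4192 0.329  0.1517] 0.0002
[ 0.5473 -0.1139  0.0216] 0.001
(683, 96, 0.0315) [ 0.5475 -0.1133  0.0315]
(645, 95, 0.0235) [ 0.5494 -0.0783  0.0235]
(607, 93, 0.0235) [ 0.5519 -0.0424  0.0235]
(577, 25, 0.112) [ 0.6072 -0.0117  0.112 ]
(571, 148, 0.112) [ 0.499  -0.0045  0.112 ]
(728, 80, 0.0395) [ 0.5614 -0.1547  0.0395]
(729, 117, 0.0395) [ 0.5268 -0.1547  0.0395]
(541, 25, 0.12) [0.6068 0.0202 0.12  ]
(536, 138, 0.12) [0.508  0.0261 0.12  ]
(173, 125, 0.155) [0.5227 0.3327 0.155 ]
(217, 124, 0.155) [0.523  0.2956 0.155 ]
(222, 246, 0.155) [0.4206 0.2911 0.155 ]
(178, 248, 0.155) [0.4195 0.328  0.155 ]
[[ 0.367 -0.001  0.93   0.22 ]
 [-0.93   0.001  0.367 -0.558]
 [-0.002 -1.    -0.     0.231]
 [ 0.     0.     0.     1.   ]]
```

jog_arm --targets '[{"travel": [-1.83,0,2.92],"rot": [0,0,0],"hand": 0},{"travel": [-1.83,0,2.92],"rot": [0,0,0],"hand": 0},{"travel": [-1.83,0,2.92],"rot": [0,0,0],"hand": 0},{"travel": [-1.83,0,2.92],"rot": [0,0,0],"hand": 0},{"travel": [-1.83,0,2.92],"rot": [0,0,0],"hand": 0},{"travel": [-1.83,0,2.92],"rot": [0,0,0],"hand": 0},{"travel": [-1.83,0,2.92],"rot": [0,0,0],"hand": 0},{"travel": [-1.83,0,2.92],"rot": [0,0,0],"hand": 0},{"travel": [-1.83,0,2.92],"rot": [0,0,0],"hand": 0},{"travel": [-1.83,0,2.92],"rot": [0,0,0],"hand": 0},{"travel": [-1.83,0,2.92],"rot": [0,0,0],"hand": 0},{"travel": [-1.83,0,2.92],"rot": [0,0,0],"hand": 0},{"travel": [-1.83,0,2.92],"rot": [0,0,0],"hand": 0},{"travel": [-1.83,0,2.92],"rot": [0,0,0],"hand": 0},{"travel": [-1.83,0,2.92],"rot": [0,0,0],"hand": 0},{"travel": [-1.83,0,2.92],"rot": [0,0,0],"hand": 0},{"travel": [0,0,0],"rot": [0,6.25,0],"hand": 0},{"travel": [0,0,0],"rot": [0,6.25,0],"hand": 0},{"travel": [0,0,0],"rot": [0,6.25,0],"hand": 0},{"travel": [0,0,0],"rot": [0,6.25,0],"hand": 0}]'

```text
clock: 1.77
eef_pos: [0.5472, -0.1138, 0.2307]
tool_rot: [0.483, -0.484, 0.516, -0.516]
force: [-0.6, -0.4, 0.5]
gripper_width: -0.0001
```

Run:
```python
from h import *
T=tool();np.save("T1.npy",T);cv2.imwrite("pics/w1.png",viewer.read_camera("wrist")[:,:,::-1]);print(T.round(4))
```

```text
[[-6.500e-02 -1.100e-03  9.979e-01  5.472e-01]
 [-9.979e-01  2.000e-04 -6.500e-02 -1.138e-01]
 [-1.000e-04 -1.000e+00 -1.100e-03  2.307e-01]
 [ 0.000e+00  0.000e+00  0.000e+00  1.000e+00]]
```

jog_arm --targets '[{"travel": [0,3,0],"rot": [0,0,0],"hand": 0},{"travel": [0,3,0],"rot": [0,0,0],"hand": 0},{"travel": [0,3,0],"rot": [0,0,0],"hand": 0},{"travel": [0,1,0],"rot": [0,0,0],"hand": 0},{"travel": [0,0,0],"rot": [0,0,0],"hand": 0},{"travel": [0,0,0],"rot": [0,0,0],"hand": 0}]'

```text
clock: 2.32
eef_pos: [0.5472, -0.1143, 0.1316]
tool_rot: [0.485, -0.485, 0.515, -0.514]
force: [0.2, 0.1, -0.2]
gripper_width: -0.0001
```

Run:
```python
from h import *
T=tool();np.save("T2.npy",T);b=viewer.read_camera("wrist")[:,:,::-1];cv2.imwrite("pics/w2.png",b);print(T.round(4))
a=cv2.imread("pics/w1.png");cv2.imwrite("pics/w12.png",np.hstack([a[:,80:480],b[:,80:480]]))
```

```text
[[-5.960e-02 -8.000e-04  9.982e-01  5.472e-01]
 [-9.982e-01  2.000e-04 -5.960e-02 -1.143e-01]
 [-1.000e-04 -1.000e+00 -8.000e-04  1.316e-01]
 [ 0.000e+00  0.000e+00  0.000e+00  1.000e+00]]
```

View pics/w12.png

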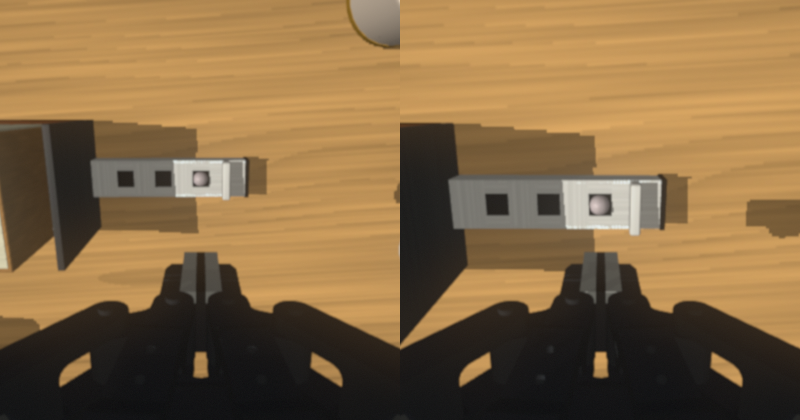

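Left (higher): pin at (201,178). Right (lower): pin at (599,205), holes at (549,204) and (497,204), tab at about column 630–640. The fingertips are closed at the bottom centre of the view.

Run:
```python
from h import *
T2=np.load("T2.npy");c1=cam("wrist",np.load("T1.npy"));c2=cam("wrist",T2)
x,e=tri(ray(c1,281,178),ray(c2,279,205));print("pin tri",x.round(4),e.round(4))
P=atz(c2,279,205,.030);H=atz(c2,229,204,.0235);H2=atz(c2,177,204,.0235);tab=atz(c2,310,209,.0395)
print("pin",P.round(4),H.round(4),H2.round(4),"tab edge",tab.round(4), "dir",np.degrees(np.arctan2(*(P-H2)[:2])).round(2))
print("hole spacing",np.linalg.norm(H-H2).round(4))
print("tool delta pin cm",(100*T2[:3,:3].T@(x-T2[:3,3])).round(2),(100*T2[:3,:3].T@(P-T2[:3,3])).round(2),"tab",(100*T2[:3,:3].T@(tab-T2[:3,3])).round(2))
print("tip px", [proj(c2,T2[:3,3]+T2[:3,:3]@np.array([dx,0,dz])).round(0).tolist() for dx in(-.0145,.0145) for dz in (-.011,.011)])
```

```text
pin tri [ 0.5527 -0.1139  0.0343] 0.0004
pin [ 0.5517 -0.1134  0.03  ] [ 0.5528 -0.0785  0.0235] [ 0.5549 -0.0423  0.0235] tab edge [ 0.5502 -0.1337  0.0395] dir -177.37
hole spacing 0.0363
tool delta pin cm [-0.08  9.73  0.56] [-0.12 10.16  0.45] tab [1.91 9.21 0.42]
tip px [[247.0, 300.0], [245.0, 252.0], [315.0, 300.0], [316.0, 252.0]]
```

jog_arm --targets '[{"travel": [0.4,2.5,0.5],"rot": [0,0,0],"hand": 1.2},{"travel": [0,2.5,0],"rot": [0,0,0],"hand": 1.2},{"travel": [0,2.6,0],"rot": [0,0,0],"hand": 1.2},{"travel": [0,0,0],"rot": [0,0,0],"hand": 1.2},{"travel": [0,0,0],"rot": [0,0,0],"hand": 1.2}]'

```text
clock: 2.78
eef_pos: [0.5522, -0.1186, 0.0561]
tool_rot: [0.485, -0.485, 0.515, -0.515]
force: [0.4, 0.2, -0.3]
gripper_width: 0.0118
```

Run:
```python
from h import *
T=tool();np.save("T3.npy",T);b=viewer.read_camera("wrist")[:,:,::-1];cv2.imwrite("pics/w3.png",b);print(T.round(4),manip.observe()["force"],manip.observe()["gripper_width"])
cv2.imwrite("pics/w3c.png",cv2.resize(b[180:400,140:420],None,fx=2.7,fy=2.7,interpolation=cv2.INTER_CUBIC))
c=cam("wrist",T)
f=lambda p:[[round(float(q)) for q in ((proj(c,T[:3,3]+T[:3,:3]@np.array(p))-[140,180])*2.7)]]
for p in [(0,0,.011),(0,-.016,.011),(.02,0,.011),(.02,-.016,.011)]:print(p,f(p))
```

```text
[[-6.030e-02 -5.000e-04  9.982e-01  5.522e-01]
 [-9.982e-01  2.000e-04 -6.030e-02 -1.186e-01]
 [-1.000e-04 -1.000e+00 -5.000e-04  5.610e-02]
 [ 0.000e+00  0.000e+00  0.000e+00  1.000e+00]] [ 0.09996532 -0.77921097  1.02638019] 0.012058469572168188
(0, 0, 0.011) [[380, 194]]
(0, -0.016, 0.011) [[380, 237]]
(0.02, 0, 0.011) [[512, 194]]
(0.02, -0.016, 0.011) [[527, 237]]
```

View pics/w3c.png

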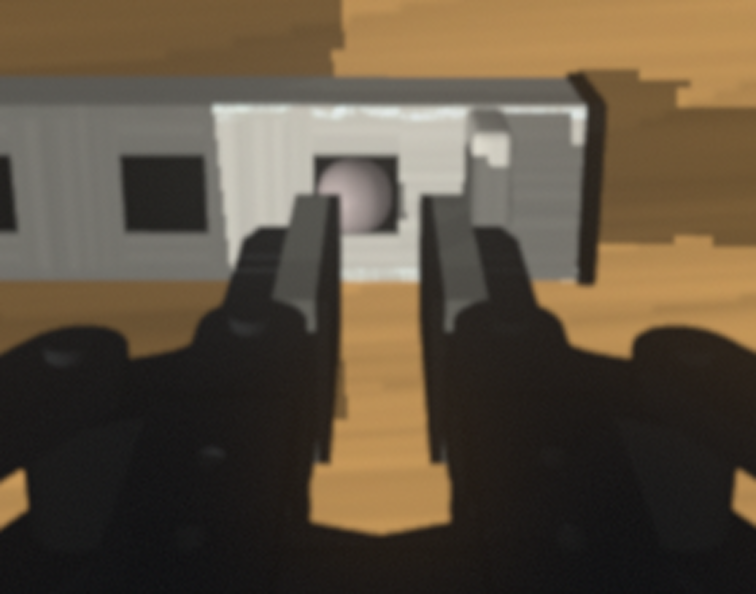

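The picture shows pin at about (357,197) between the fingertips, tab inner edge at column ~470, and finger backs wider than the pads and lower down (columns ~245–525). I'll narrow the opening so that the left pad covers the pin while the right finger's back reaches the tab.

jog_arm --targets '[{"travel": [-0.25,0,0],"rot": [0,0,0],"hand": 0.5},{"travel": [0,0.8,0],"rot": [0,0,0],"hand": 0.5},{"travel": [0,0.8,0],"rot": [0,0,0],"hand": 0.5},{"travel": [0,0.6,0],"rot": [0,0,0],"hand": 0.5},{"travel": [0,0.4,0],"rot": [0,0,0],"hand": 0.5},{"travel": [0,0.4,0],"rot": [0,0,0],"hand": 0.5},{"travel": [0,0,0],"rot": [0,0,0],"hand": 0.5}]'

```text
clock: 3.42
eef_pos: [0.5522, -0.116, 0.0247]
tool_rot: [0.485, -0.485, 0.515, -0.515]
force: [-0.5, -0.6, 4.5]
gripper_width: 0.0048
```

jog_arm --targets '[{"travel": [0,0.08,0],"rot": [0,0,0],"hand": 0.5},{"travel": [0.1,0,0],"rot": [0,0,0],"hand": 0.5},{"travel": [0.1,0,0],"rot": [0,0,0],"hand": 0.5},{"travel": [0.1,0,0],"rot": [0,0,0],"hand": 0.5}]'

```text
clock: 3.75
eef_pos: [0.5523, -0.1185, 0.0248]
tool_rot: [0.485, -0.484, 0.515, -0.515]
force: [0.5, 4.1, 3.6]
gripper_width: 0.0051
```

jog_arm --targets '[{"travel": [0,0.1,0],"rot": [0,0,0],"hand": 0.5},{"travel": [0.1,0,0],"rot": [0,0,0],"hand": 0.5},{"travel": [0.1,0,0],"rot": [0,0,0],"hand": 0.5}]'

```text
clock: 4.0
eef_pos: [0.5522, -0.1206, 0.0237]
tool_rot: [0.485, -0.484, 0.515, -0.515]
force: [-0.0, 3.6, 5.0]
gripper_width: 0.0048
```

jog_arm --targets '[{"travel": [0.15,0,0],"rot": [0,0,0],"hand": 0.5},{"travel": [0.15,0,0],"rot": [0,0,0],"hand": 0.5},{"travel": [0.15,0,0],"rot": [0,0,0],"hand": 0.5},{"travel": [0.15,0,0],"rot": [0,0,0],"hand": 0.5},{"travel": [0,0,0],"rot": [0,0,0],"hand": 0.5}]'

```text
clock: 4.42
eef_pos: [0.5518, -0.1273, 0.0238]
tool_rot: [-0.485, 0.485, -0.515, 0.515]
force: [-0.1, 0.9, 4.6]
gripper_width: 0.0049
```

jog_arm --targets '[{"travel": [0.2,-0.03,0],"rot": [0,0,0],"hand": 0.5},{"travel": [0.25,0,0],"rot": [0,0,0],"hand": 0.5},{"travel": [0.25,0,0],"rot": [0,0,0],"hand": 0.5},{"travel": [0.25,0,0],"rot": [0,0,0],"hand": 0.5},{"travel": [0.25,0,0],"rot": [0,0,0],"hand": 0.5},{"travel": [0.25,0,0],"rot": [0,0,0],"hand": 0.5},{"travel": [0.25,0,0],"rot": [0,0,0],"hand": 0.5},{"travel": [0.15,0,0],"rot": [0,0,0],"hand": 0.5},{"travel": [0.15,0,0],"rot": [0,0,0],"hand": 0.5}]'

```text
clock: 5.17
eef_pos: [0.5505, -0.1479, 0.0238]
tool_rot: [-0.484, 0.485, -0.515, 0.515]
force: [1.2, 1.5, 1.3]
gripper_width: 0.0049
```

jog_arm --targets '[{"travel": [0.12,0,0],"rot": [0,0,0],"hand": 0.5},{"travel": [0.12,0,0],"rot": [0,0,0],"hand": 0.5},{"travel": [0.1,0,0],"rot": [0,0,0],"hand": 0.5},{"travel": [0.1,0,0],"rot": [0,0,0],"hand": 0.5},{"travel": [0,0,0],"rot": [0,0,0],"hand": 0.5}]'

```text
clock: 5.58
eef_pos: [0.5497, -0.1517, 0.0238]
tool_rot: [0.484, -0.485, 0.515, -0.515]
force: [-0.3, -0.4, 2.7]
gripper_width: 0.0053
```

jog_arm --targets '[{"travel": [0.08,0,0],"rot": [0,0,0],"hand": 0.5},{"travel": [0.08,0,0],"rot": [0,0,0],"hand": 0.5},{"travel": [0,0,0],"rot": [0,0,0],"hand": 0.5}]'

```text
clock: 5.83
eef_pos: [0.5496, -0.153, 0.0238]
tool_rot: [0.485, -0.485, 0.515, -0.515]
force: [-1.9, 1.3, 3.6]
gripper_width: 0.005
```

jog_arm --targets '[{"travel": [0.08,0,0],"rot": [0,0,0],"hand": 0.5},{"travel": [0.08,0,0],"rot": [0,0,0],"hand": 0.5},{"travel": [0,0,0],"rot": [0,0,0],"hand": 0.5}]'

```text
clock: 6.08
eef_pos: [0.5498, -0.1545, 0.0238]
tool_rot: [0.485, -0.485, 0.515, -0.515]
force: [-0.7, 2.3, 4.0]
gripper_width: 0.0048
```

Run:
```python
from h import *
T=tool();np.save("T4.npy",T);b=viewer.read_camera("wrist")[:,:,::-1];cv2.imwrite("pics/w4.png",b);print(T[:3,3].round(4),manip.observe()["force"].round(1) )
cv2.imwrite("pics/w4c.png",cv2.resize(b[180:400,20:420],None,fx=2,fy=2,interpolation=cv2.INTER_CUBIC))
```

```text
[ 0.5498 -0.1545  0.0238] [-1.2  2.7  4.3]
```

View pics/w4c.png

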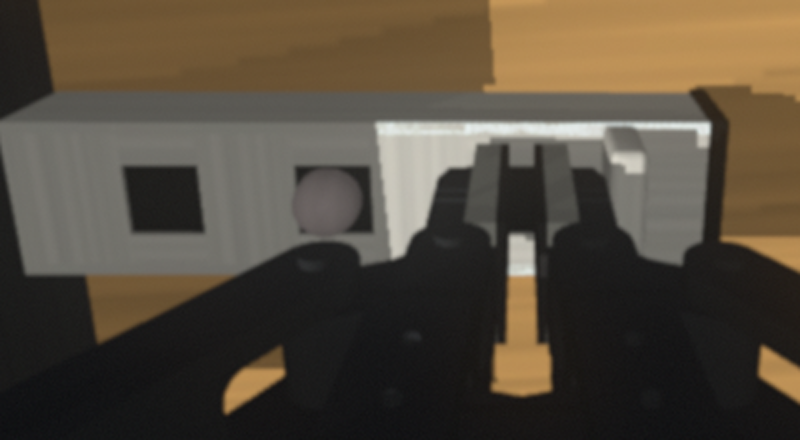

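The pin's dome stands proud in the next hole at (328,202), so the tube has locked. I'm backing off, lifting, and moving over the dictionary.

jog_arm --targets '[{"travel": [-0.3,0,0],"rot": [0,0,0],"hand": 0.5},{"travel": [0,-2.5,0],"rot": [0,0,0],"hand": 0.5},{"travel": [0,-3.7,0],"rot": [0,0,0],"hand": 0.5},{"travel": [0,-3.7,0],"rot": [0,0,0],"hand": 0.5},{"travel": [0,-3.7,0],"rot": [0,0,0],"hand": 0.5},{"travel": [0,-3.7,0],"rot": [0,0,0],"hand": 0.5},{"travel": [0,-3.7,0],"rot": [0,0,0],"hand": 0.5},{"travel": [-3.52,0,-0.82],"rot": [0,0,0],"hand": 8.5},{"travel": [-3.52,0,-0.82],"rot": [0,0,0],"hand": 8.5},{"travel": [-3.52,0,-0.82],"rot": [0,0,0],"hand": 8.5},{"travel": [-3.52,0,-0.82],"rot": [0,0,0],"hand": 8.5},{"travel": [-3.52,0,-0.82],"rot": [0,0,0],"hand": 8.5},{"travel": [-3.52,0,-0.82],"rot": [0,0,0],"hand": 8.5},{"travel": [-3.52,0,-0.82],"rot": [0,0,0],"hand": 8.5},{"travel": [-3.52,0,-0.82],"rot": [0,0,0],"hand": 8.5},{"travel": [-3.52,0,-0.82],"rot": [0,0,0],"hand": 8.5},{"travel": [-3.52,0,-0.82],"rot": [0,0,0],"hand": 8.5},{"travel": [-3.52,0,-0.82],"rot": [0,0,0],"hand": 8.5},{"travel": [-3.52,0,-0.82],"rot": [0,0,0],"hand": 8.5},{"travel": [-3.52,0,-0.82],"rot": [0,-6,0],"hand": 8.5}]'

```text
clock: 7.8
eef_pos: [0.4434, 0.1482, 0.257]
tool_rot: [0.591, -0.526, 0.465, -0.396]
force: [1.1, 0.9, 0.0]
gripper_width: 0.085
```

jog_arm --targets '[{"travel": [0,0,0],"rot": [0,0,0],"hand": 8.5},{"travel": [0,0,0],"rot": [0,0,0],"hand": 8.5},{"travel": [0,0,0],"rot": [0,0,0],"hand": 8.5}]'

```text
clock: 8.05
eef_pos: [0.4436, 0.1491, 0.257]
tool_rot: [0.592, -0.527, 0.465, -0.395]
force: [0.9, -0.1, 0.3]
gripper_width: 0.0847
```

Run:
```python
from h import *
T=tool();np.save("T5.npy",T);b=viewer.read_camera("wrist")[:,:,::-1];cv2.imwrite("pics/w5.png",b);print(T.round(4))
t=viewer.read_camera("top")[:,:,::-1];cv2.imwrite("pics/top5.png",t)
c=cv2.resize(t[170:260,230:370],None,fx=2.7,fy=2.7,interpolation=cv2.INTER_CUBIC)
im=np.zeros((420,800,3),np.uint8);im[:,:420]=b[:,70:490];im[:c.shape[0],422:422+c.shape[1]]=c[:,:378]
cv2.imwrite("pics/v5.png",im)
```

```text
[[ 0.255  -0.0217  0.9667  0.4436]
 [-0.9577  0.1325  0.2556  0.1491]
 [-0.1336 -0.9909  0.013   0.257 ]
 [ 0.      0.      0.      1.    ]]
```

View pics/v5.png

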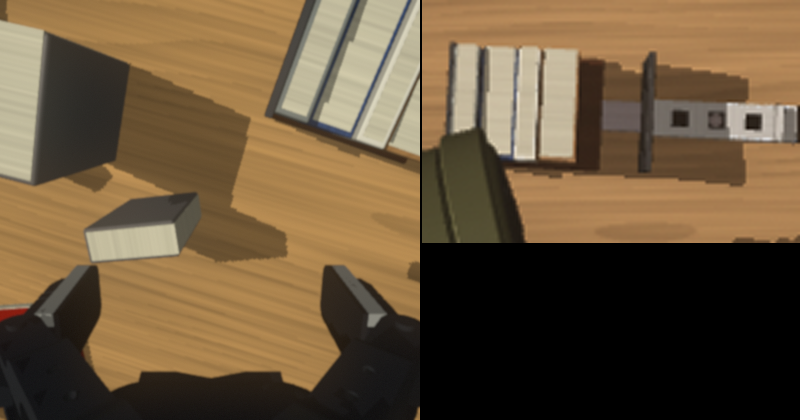

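The right-hand crop shows the gap opened and the pin in the middle hole. The tool got yawed and tilted by rate limits, so I'm working out the correction.

```bash
cat >> h.py <<'E'
def plan(pos,xyaw):
    """rotate first, then travel: tool x at heading xyaw (deg), tool y down"""
    T=tool();a=np.radians(xyaw);x=np.array([np.cos(a),np.sin(a),0]);y=np.array([0,0,-1.]);D=np.c_[x,y,np.cross(x,y)]
    rv=np.degrees(R.from_matrix(T[:3,:3].T@D).as_rotvec());d=100*D.T@(np.array(pos)-T[:3,3])
    print("rot",rv.round(1),"travel after",d.round(2))
E
python3 - <<'E'
from h import *
plan([.471,.312,.257],-87.5)
E
```

```text
rot [ 0.1 12.2 -7.7] travel after [-16.23  -0.03   3.42]
```

jog_arm --targets '[{"travel": [0,0,0],"rot": [0,3.05,-1.93],"hand": 8.5},{"travel": [0,0,0],"rot": [0,3.05,-1.93],"hand": 8.5},{"travel": [0,0,0],"rot": [0,3.05,-1.93],"hand": 8.5},{"travel": [0,0,0],"rot": [0,3.05,-1.93],"hand": 8.5},{"travel": [-1.62,0,0.34],"rot": [0,0,0],"hand": 8.5},{"travel": [-1.62,0,0.34],"rot": [0,0,0],"hand": 8.5},{"travel": [-1.62,0,0.34],"rot": [0,0,0],"hand": 8.5},{"travel": [-1.62,0,0.34],"rot": [0,0,0],"hand": 8.5},{"travel": [-1.62,0,0.34],"rot": [0,0,0],"hand": 8.5},{"travel": [-1.62,0,0.34],"rot": [0,0,0],"hand": 8.5},{"travel": [-1.62,0,0.34],"rot": [0,0,0],"hand": 8.5},{"travel": [-1.62,0,0.34],"rot": [0,0,0],"hand": 8.5},{"travel": [-1.62,0,0.34],"rot": [0,0,0],"hand": 8.5},{"travel": [-1.62,0,0.34],"rot": [0,0,0],"hand": 8.5},{"travel": [0,0,0],"rot": [0,0,0],"hand": 8.5},{"travel": [0,0,0],"rot": [0,0,0],"hand": 8.5}]'

```text
clock: 9.48
eef_pos: [0.475, 0.1655, 0.2718]
tool_rot: [0.584, -0.53, 0.472, -0.395]
force: [0.7, 0.5, -1.0]
gripper_width: 0.0851
```

Run:
```python
from h import *
T=tool();np.save("T6.npy",T);b=viewer.read_camera("wrist")[:,:,::-1];cv2.imwrite("pics/w6.png",b);print(T.round(4));plan([.471,.312,.257],-87.5)
```

```text
[[ 0.2434 -0.0394  0.9691  0.475 ]
 [-0.9608  0.1267  0.2464  0.1655]
 [-0.1325 -0.9912 -0.007   0.2718]
 [ 0.      0.      0.      1.    ]]
rot [ 1.2 11.7 -7.5] travel after [-14.68   1.47   0.25]
```

View pics/w6.png

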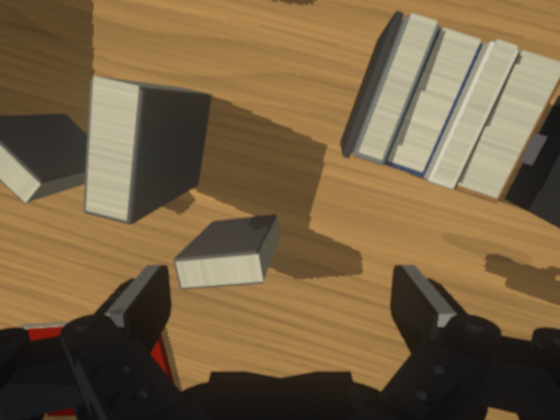

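```bash
python3 -c "
from h import *
print(manip.observe()['qpos'].round(3))"
```

```text
[ 0.248  0.12  -0.205  1.253  0.133  3.141]
```

Joint 6 hit its limit, so I'll use the half-turned grasp (heading +92.5°).

jog_arm --targets '[{"travel": [0,0,0],"rot": [0.6,-3,-3.75],"hand": 8.5},{"travel": [0,0,0],"rot": [0.6,-3,-3.75],"hand": 8.5},{"travel": [0,0,0],"rot": [0,-6.5,0],"hand": 8.5},{"travel": [0,0,0],"rot": [0,-6.5,0],"hand": 8.5},{"travel": [0,0,0],"rot": [0,-6.5,0],"hand": 8.5},{"travel": [0,0,0],"rot": [0,-6.5,0],"hand": 8.5},{"travel": [0,0,0],"rot": [0,-6.5,0],"hand": 8.5},{"travel": [0,0,0],"rot": [0,-6.5,0],"hand": 8.5},{"travel": [0,0,0],"rot": [0,-6.5,0],"hand": 8.5},{"travel": [0,0,0],"rot": [0,-6.5,0],"hand": 8.5},{"travel": [0,0,0],"rot": [0,-6.5,0],"hand": 8.5},{"travel": [0,0,0],"rot": [0,-6.5,0],"hand": 8.5},{"travel": [0,0,0],"rot": [0,-6.5,0],"hand": 8.5},{"travel": [0,0,0],"rot": [0,-6.5,0],"hand": 8.5},{"travel": [0,0,0],"rot": [0,-6.5,0],"hand": 8.5},{"travel": [0,0,0],"rot": [0,-6.5,0],"hand": 8.5},{"travel": [0,0,0],"rot": [0,-6.5,0],"hand": 8.5},{"travel": [0,0,0],"rot": [0,-6.5,0],"hand": 8.5},{"travel": [0,0,0],"rot": [0,-6.5,0],"hand": 8.5},{"travel": [0,0,0],"rot": [0,-6.5,0],"hand": 8.5}]'

```text
clock: 11.2
eef_pos: [0.4747, 0.1647, 0.2717]
tool_rot: [-0.647, 0.647, 0.292, -0.277]
force: [0.8, 0.6, 0.9]
gripper_width: 0.0852
```

Run:
```python
from h import *
print(tool().round(3),manip.observe()['qpos'].round(3));plan([.471,.312,.25],92.5)
```

```text
[[ 0.677  0.019 -0.736  0.475]
 [ 0.736  0.008  0.677  0.165]
 [ 0.019 -1.    -0.008  0.272]
 [ 0.     0.     0.     1.   ]] [ 0.333  0.098 -0.224  1.229  0.002  1.076]
rot [  0.9 -45.1   0.8] travel after [14.74  2.17 -0.27]
```

jog_arm --targets '[{"travel": [0,0,0],"rot": [0.13,-6.44,0.11],"hand": 8.5},{"travel": [0,0,0],"rot": [0.13,-6.44,0.11],"hand": 8.5},{"travel": [0,0,0],"rot": [0.13,-6.44,0.11],"hand": 8.5},{"travel": [0,0,0],"rot": [0.13,-6.44,0.11],"hand": 8.5},{"travel": [0,0,0],"rot": [0.13,-6.44,0.11],"hand": 8.5},{"travel": [0,0,0],"rot": [0.13,-6.44,0.11],"hand": 8.5},{"travel": [0,0,0],"rot": [0.13,-6.44,0.11],"hand": 8.5},{"travel": [1.84,0.27,0],"rot": [0,0,0],"hand": 8.5},{"travel": [1.84,0.27,0],"rot": [0,0,0],"hand": 8.5},{"travel": [1.84,0.27,0],"rot": [0,0,0],"hand": 8.5},{"travel": [1.84,0.27,0],"rot": [0,0,0],"hand": 8.5},{"travel": [1.84,0.27,0],"rot": [0,0,0],"hand": 8.5},{"travel": [1.84,0.27,0],"rot": [0,0,0],"hand": 8.5},{"travel": [1.84,0.27,0],"rot": [0,0,0],"hand": 8.5},{"travel": [1.84,0.27,0],"rot": [0,0,0],"hand": 8.5},{"travel": [0,0,0],"rot": [0,0,0],"hand": 8.5},{"travel": [0,0,0],"rot": [0,0,0],"hand": 8.5}]'

```text
clock: 12.62
eef_pos: [0.469, 0.3123, 0.25]
tool_rot: [-0.49, 0.49, 0.51, -0.51]
force: [0.3, -0.3, 0.1]
gripper_width: 0.0849
```

Run:
```python
from h import *
T=tool();np.save("T7.npy",T);b=viewer.read_camera("wrist")[:,:,::-1];cv2.imwrite("pics/w7.png",b);print(T.round(4));plan([.471,.312,.25],92.5)
```

```text
[[-3.950e-02 -5.000e-04 -9.992e-01  4.690e-01]
 [ 9.992e-01  7.000e-04 -3.950e-02  3.123e-01]
 [ 7.000e-04 -1.000e+00  4.000e-04  2.500e-01]
 [ 0.000e+00  0.000e+00  0.000e+00  1.000e+00]]
rot [-0.  -0.3  0. ] travel after [ 0.01  0.02 -0.19]
```

View pics/w7.png

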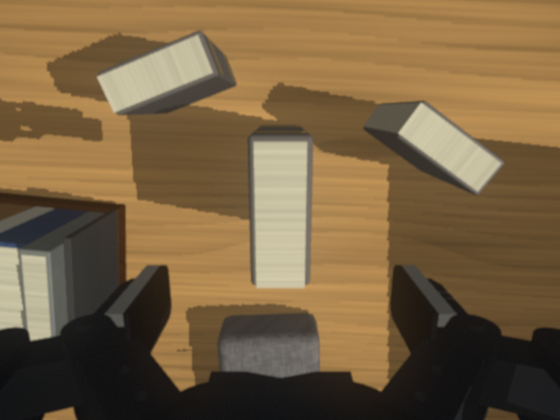

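Dictionary top: corners (249,137), (312,137), (309,287), (254,287), centred between the jaws.

Run:
```python
from h import *
T=np.load("T7.npy");c=cam("wrist",T);q=np.array([atz(c,*p,.153) for p in [(249,137),(312,137),(309,287),(254,287)]])
print(q.round(4),q.mean(0).round(4));m=q.mean(0)
print("widths",np.linalg.norm(q[0]-q[1]),np.linalg.norm(q[2]-q[3]),np.linalg.norm(q[1]-q[2]))
print("tool delta",(100*T[:3,:3].T@(m-T[:3,3])).round(2)); a=(q[2]+q[3]-q[0]-q[1]);print("yaw",np.degrees(np.arctan2(a[1],a[0])))
```

```text
[[0.4226 0.2908 0.153 ]
 [0.4211 0.3308 0.153 ]
 [0.5257 0.3351 0.153 ]
 [0.5272 0.2962 0.153 ]] [0.4741 0.3132 0.153 ]
widths 0.0400018688373427 0.038994637309251574 0.10469102848441444
tool delta [ 0.06  9.7  -0.52]
yaw 2.652471612145523
```

jog_arm --newtons 50 --targets '[{"travel": [0.05,2.2,-0.5],"rot": [0,0,0],"hand": 8.5},{"travel": [0,2.2,0],"rot": [0,0,0],"hand": 8.5},{"travel": [0,2.2,0],"rot": [0,0,0],"hand": 8.5},{"travel": [0,2.2,0],"rot": [0,0,0],"hand": 8.5},{"travel": [0,2.2,0],"rot": [0,0,0],"hand": 8.5},{"travel": [0,2.2,0],"rot": [0,0,0],"hand": 8.5},{"travel": [0,0,0],"rot": [0,0,0],"hand": 3},{"travel": [0,0,0],"rot": [0,0,0],"hand": 3},{"travel": [0,0,0],"rot": [0,0,0],"hand": 3},{"travel": [0,0,0],"rot": [0,0,0],"hand": 3},{"travel": [0,0,0],"rot": [0,0,0],"hand": 3},{"travel": [0,0,0],"rot": [0,0,0],"hand": 3}]'

```text
clock: 13.67
eef_pos: [0.4757, 0.3135, 0.1204]
tool_rot: [-0.49, 0.491, 0.511, -0.508]
force: [1.0, -2.7, 5.8]
gripper_width: 0.0414
```

jog_arm --targets '[{"travel": [0,-2,0],"rot": [0,0,0],"hand": 3},{"travel": [0,-3,0],"rot": [0,0,0],"hand": 3},{"travel": [0,-3,0],"rot": [0,0,0],"hand": 3},{"travel": [0,-3,0],"rot": [0,0,0],"hand": 3},{"travel": [0,-3,0],"rot": [0,0,0],"hand": 3},{"travel": [0,-3,0],"rot": [0,0,0],"hand": 3},{"travel": [-1.2,0,-0.2],"rot": [0,0,0],"hand": 3},{"travel": [-2.5,0,-0.5],"rot": [0,0,0],"hand": 3},{"travel": [-2.5,0,-0.5],"rot": [0,0,0],"hand": 3},{"travel": [-2.5,0,-0.5],"rot": [0,0,0],"hand": 3},{"travel": [-2.5,0,-0.5],"rot": [0,0,0],"hand": 3},{"travel": [-2.5,0,-0.5],"rot": [0,0,0],"hand": 3},{"travel": [-2.5,0,-0.5],"rot": [0,0,0],"hand": 3},{"travel": [-2.5,0,-0.5],"rot": [0,0,0],"hand": 3},{"travel": [-2.5,0,-0.5],"rot": [0,0,0],"hand": 3},{"travel": [-2.5,0,-0.5],"rot": [0,0,0],"hand": 3},{"travel": [-2.5,0,-0.5],"rot": [0,0,0],"hand": 3},{"travel": [-2.5,0,-0.5],"rot": [0,0,0],"hand": 3},{"travel": [-2.5,0,-0.5],"rot": [0,0,0],"hand": 3},{"travel": [-1.2,0,-0.4],"rot": [0,0,0],"hand": 3}]'

```text
clock: 15.33
eef_pos: [0.5522, -0.0113, 0.2869]
tool_rot: [0.491, -0.49, -0.509, 0.509]
force: [0.2, 0.1, -4.0]
gripper_width: 0.0414
```

jog_arm --targets '[{"travel": [0,0,0],"rot": [0,2.75,0],"hand": 3},{"travel": [0,0,0],"rot": [0,2.75,0],"hand": 3},{"travel": [0,0,0],"rot": [0,0,0],"hand": 3},{"travel": [0,0,0],"rot": [0,0,0],"hand": 3}]'

```text
clock: 15.67
eef_pos: [0.5523, -0.0082, 0.2873]
tool_rot: [0.515, -0.513, -0.486, 0.486]
force: [-0.1, -0.1, -4.9]
gripper_width: 0.0412
```

Run:
```python
from h import *
T=tool();np.save("T8.npy",T);b=viewer.read_camera("wrist")[:,:,::-1];cv2.imwrite("pics/w8.png",b);print(T.round(4),manip.observe()["gripper_width"],manip.observe()["force"]);plan([.556,-.009,.1424],86.8)
t=viewer.read_camera("scene")[:,:,::-1];c=cv2.resize(t[120:280,220:345],None,fx=2.6,fy=2.6)
im=np.zeros((420,760,3),np.uint8);im[:,:420]=b[:,70:490];im[:c.shape[0],422:422+c.shape[1]]=c
cv2.imwrite("pics/v8.png",im)
```

```text
[[ 0.056  -0.001  -0.9984  0.5523]
 [ 0.9984  0.0019  0.056  -0.0082]
 [ 0.0018 -1.      0.0011  0.2873]
 [ 0.      0.      0.      1.    ]] 0.0416815772972999 [ 0.60804599  0.30987268 -4.61068371]
rot [-0.  -0.   0.1] travel after [-0.07 14.5  -0.37]
```

View pics/v8.png

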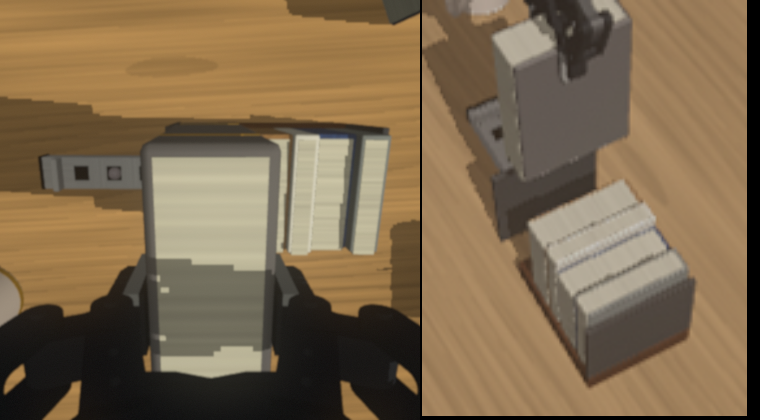

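The dictionary is upright in the grip above the gap; the pin is visible at (114,173), between the tab and the plate. One cross-check of the pin's position before lowering.

Run:
```python
from h import *
c=cam("wrist",np.load("T8.npy"));p=atz(c,184,173,.0315);h=atz(c,151,173,.0235);print(p,h,(p-h))
for y in (np.array([.056,.998]),):print("gap",p[:2]+.105*y)
```

```text
[ 0.54909102 -0.1115406   0.0315    ] [ 0.54825957 -0.15004455  0.0235    ] [0.00083144 0.03850394 0.008     ]
gap [ 0.55497102 -0.0067506 ]
```

jog_arm --targets '[{"travel": [0,2,-0.3],"rot": [0,0,0],"hand": 3},{"travel": [0,1.5,0],"rot": [0,0,0],"hand": 3},{"travel": [0,1,0],"rot": [0,0,0],"hand": 3},{"travel": [0,1,0],"rot": [0,0,0],"hand": 3},{"travel": [0,1,0],"rot": [0,0,0],"hand": 3},{"travel": [0,1,0],"rot": [0,0,0],"hand": 3}]'

```text
clock: 16.27
eef_pos: [0.5559, -0.0082, 0.2124]
tool_rot: [0.514, -0.514, -0.486, 0.485]
force: [-0.9, 0.3, -4.8]
gripper_width: 0.0414
```

No side force: the dictionary is going in cleanly. Continuing down.

jog_arm --targets '[{"travel": [0,1,0],"rot": [0,0,0],"hand": 3},{"travel": [0,1,0],"rot": [0,0,0],"hand": 3},{"travel": [0,1,0],"rot": [0,0,0],"hand": 3},{"travel": [0,1,0],"rot": [0,0,0],"hand": 3},{"travel": [0,1,0],"rot": [0,0,0],"hand": 3},{"travel": [0,1,0],"rot": [0,0,0],"hand": 3},{"travel": [0,0.5,0],"rot": [0,0,0],"hand": 3},{"travel": [0,0.2,0],"rot": [0,0,0],"hand": 3},{"travel": [0,0,0],"rot": [0,0,0],"hand": 3}]'

```text
clock: 17.02
eef_pos: [0.5554, -0.0082, 0.1453]
tool_rot: [0.515, -0.514, -0.486, 0.485]
force: [0.3, -0.8, -5.2]
gripper_width: 0.0413
```

jog_arm --targets '[{"travel": [0,0.1,0],"rot": [0,0,0],"hand": 3},{"travel": [0,0.1,0],"rot": [0,0,0],"hand": 3},{"travel": [0,0.1,0],"rot": [0,0,0],"hand": 3},{"travel": [0,0,0],"rot": [0,0,0],"hand": 3}]'

```text
clock: 17.35
eef_pos: [0.5559, -0.0082, 0.1431]
tool_rot: [0.514, -0.514, -0.486, 0.485]
force: [0.4, 0.7, -4.4]
gripper_width: 0.0417
```

jog_arm --targets '[{"travel": [0,0.1,0],"rot": [0,0,0],"hand": 3},{"travel": [0,0.1,0],"rot": [0,0,0],"hand": 3},{"travel": [0,0,0],"rot": [0,0,0],"hand": 3}]'

```text
clock: 17.6
eef_pos: [0.556, -0.0083, 0.1425]
tool_rot: [-0.514, 0.514, 0.486, -0.485]
force: [-3.4, -0.8, 6.3]
gripper_width: 0.0413
```

Contact at the expected height (force now +6 N). Releasing, then lifting away.

jog_arm --targets '[{"travel": [0,0,0],"rot": [0,0,0],"hand": 4.8},{"travel": [0,0,0],"rot": [0,0,0],"hand": 5.5},{"travel": [0,0,0],"rot": [0,0,0],"hand": 8},{"travel": [0,0,0],"rot": [0,0,0],"hand": 8},{"travel": [0,0,0],"rot": [0,0,0],"hand": 8},{"travel": [0,-1,0],"rot": [0,0,0],"hand": 8},{"travel": [0,-2,0],"rot": [0,0,0],"hand": 8},{"travel": [0,-3,0],"rot": [0,0,0],"hand": 8},{"travel": [0,-3,0],"rot": [0,0,0],"hand": 8},{"travel": [0,-3,0],"rot": [0,0,0],"hand": 8},{"travel": [0,-1,0],"rot": [0,0,0],"hand": 8},{"travel": [0,0,0],"rot": [0,0,0],"hand": 8}]'

```text
clock: 18.6
eef_pos: [0.5577, -0.0085, 0.2748]
tool_rot: [-0.513, 0.515, 0.487, -0.483]
force: [-0.8, -0.1, 0.1]
gripper_width: 0.0801
```

Run:
```python
from h import *
T=tool();np.save("T9.npy",T);b=viewer.read_camera("wrist")[:,:,::-1];cv2.imwrite("pics/w9.png",b);print(T[:3,3].round(4))
t=viewer.read_camera("scene")[:,:,::-1];c=cv2.resize(t[140:280,220:345],None,fx=2.8,fy=2.8)
im=np.zeros((420,800,3),np.uint8);im[:,:440]=b[:,50:490];im[:c.shape[0],445:445+c.shape[1]]=c
cv2.imwrite("pics/v9.png",im)
```

```text
[ 0.5577 -0.0085  0.2748]
```

View pics/v9.png

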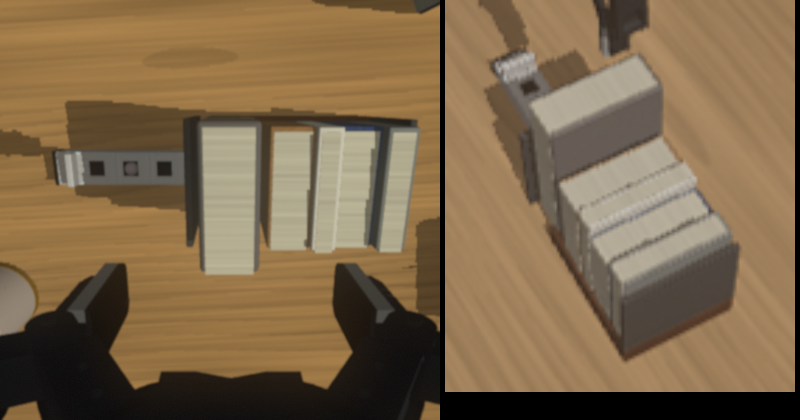

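The picture shows the dictionary standing in the gap, aligned with the books (top corners (200,122)–(260,122), (203,273)–(257,273)), and the pin up in the middle hole at (130,168). A last numerical check:

Run:
```python
from h import *
c=cam("wrist",np.load("T9.npy"));q=np.array([atz(c,u+50,v,.177) for u,v in [(200,122),(260,122),(257,273),(203,273)]]);m=q.mean(0)
a=q[2]+q[3]-q[0]-q[1];p=atz(c,180,168,.0315);h=[atz(c,u,168,.0235) for u in(147,214)]
a=-a if a[0]<0 else a
print("dict",m.round(4),"yaw",np.degrees(np.arctan2(a[1],a[0])).round(1),"w",np.linalg.norm(q[0]-q[1]).round(4),"pin",p.round(4),"gap",(p[:2]+.105*np.array([.056,.998])).round(4),"pin-mid holes",(p-(h[0]+h[1])/2).round(4))
print(manip.sign_off())
```

```text
dict [ 0.5538 -0.008   0.177 ] yaw -3.3 w 0.0378 pin [ 0.5488 -0.1121  0.0315] gap [ 0.5547 -0.0073] pin-mid holes [-0.0012  0.0017  0.008 ]
the job is handed in; nothing more can be done
None
```

The tube is out by one hole, and the dictionary stands in the widened gap, released. I handed the job in at about 18.7 s; it gave no verdict. I pressed the pin down, pushed the tube out by its thumb tab until the pin sprang up in the next hole, then moved the dictionary over and let go.

**Last checks**
- **Dictionary:** the final wrist picture puts its centre about 1 mm from the gap centre in both horizontal directions. Its yaw is -3.3°, against about -3.3° for the rack. I judged it upright from the pictures.
- **Height:** it touched down with the tool about 22 mm higher than at the grasp on the desk, as expected. I did not measure the height separately afterwards.
- **Pin and tube:** the pin is visibly up in the middle hole, within about 2 mm of midway between the outer holes.
- **Robot:** the gripper is open and clear above the rack, with no force on it.
- **Mug, planter and tissue box:** I planned the moves to clear them and saw nothing disturbed, but did not measure their positions again.

**What went wrong or disagreed**
- Joint 6 reached its limit on the way to the dictionary, which tilted the tool. I switched to the half-turned grasp.
- The overhead and scene cameras put the pin's top at 22 mm, against 31.5 mm in the text. The two wrist views gave 34 mm.
- Rack positions from different views differed by up to about 5 mm across the rack, which is within the placing tolerance.

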